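Hold the snap ring open in the groove of the bare gear axle

TASK

The salad dryer's open gear drive is being put back together: each of its two gears runs on an upright axle stub and is kept on it by a snap ring, but one axle still lacks its ring. Pick up the ring pliers, which have the missing ring on their tips, squeeze the handles to spread the ring fully, and slide it from above over the bare axle, without forcing it, down to the groove just above the washer. Finish there still holding: the pliers squeezed, the ring fully spread, level and hovering in the groove around the axle without pressing on anything, so that the gear can be checked before the ring snaps in; leave the cup, timer and sauce pot alone.

Things in the scene. Friction and masses are not known exactly. Their poses are not given: they have to be found in the camera images.
- pliers: ring pliers, red handle sleeves, dark jaws with tips bent down, 144 mm long, 0.15 kg, lying flat. Origin: on the pivot axis at the handles' underside; x towards the tips, y across the handles, z up. Sleeves: 13.5 mm tall, flat sides, x = -20 to -103 mm; at x = -60 they measure 50 mm over both outsides when relaxed, 33 mm and parallel when squeezed. Jaws at z 6-11 mm, pivot bolt up to 15 mm.
- pliers_grip (a point): middle between the two handle sleeves, 60 mm behind the pivot and 6.8 mm above the underside: the place to grip, one finger outside each sleeve, closing along the pliers' y.
- jaws (a joint): how far each handle is squeezed in: 0 relaxed, 0.15 rad at the stop, where the ring is fully spread. A spring resists: at the grip place it takes about 3 N on each handle to begin and 10 N to reach the stop; grip with 20 to 30 N to stay on the stop and carry the pliers firmly. They open again when released.
- ring_centre (a point): centre (mid thickness) of the ring's round opening when spread; axes as the pliers'. The ring is captive by its two eyes on the pliers' tips. 112 mm ahead of pliers_grip, 1.6 mm above the handles' underside. Gold-coloured spring steel, 3 mm thick, 34 mm outside; spread, its 27 mm opening leaves 2 mm all round the axle; relaxed it is 22 mm wide and does not pass the axle.
- gear_drive: the fixed gear drive: white plate 108 x 176 mm, 16.5 mm high with its rim, with a cream gear (90 mm over the teeth) and a black gear (60 mm) meshing side by side; gear tops 28 mm high, hubs 31 mm. Origin: middle of the underside; y along the line of the axles (cream gear's axis at y = -30 mm, black gear's at y = +40 mm), z up.
- axle_a: one of two alike fixed upright steel axle stubs, 23 mm thick, 70 mm apart; either may be in either gear; only one has its ring (see fitted_ring). Origin: on its axis at table height. Going up: washer 33 mm across with its top at 33.5 mm, groove (19 mm across) from 33.5 to 40.5 mm, full diameter to 48 mm, then a cone to 15 mm across at its end, 53 mm high.
- axle_b: the other axle stub, same shape, origin and sizes as axle_a.
- axle_a_groove (a point): middle of axle_a's groove, on the axis, 37 mm above the table.
- axle_b_groove (a point): middle of axle_b's groove, on the axis, 37 mm above the table.
- fitted_ring: the gold-coloured snap ring of the same kind that already sits in the groove of one axle, fixed there. Origin: on that axle's axis at the middle of the groove. The other axle is the bare one.
- cup: steel portion cup, 68 mm in diameter, 42 mm high, bystander; origin under its centre.
- kitchen_timer: red and white kitchen timer, 62 mm in diameter, 40 mm high, bystander; origin under its centre.
- sauce_pot: small lidded green sauce pot, 53 mm in diameter, 36 mm high, bystander; origin under its centre.
There are look-alikes about, which are no part of the job. Leave any green look-alike of the pliers alone.

How it is judged:
On the way, in this order (a step that is already met when the one before it is completed fails the run):
1. the pliers are lifted and squeezed, the ring spread above the height of the axles' ends (height (world z) of ring_centre above 0.056 m and value of joint jaws above 0.12 rad), for 0.2 s.
2. the spread ring surrounds the bare axle below its end (value of joint jaws above 0.12 rad and ((horizontal distance between fitted_ring and axle_b below 0.005 m and horizontal distance between ring_centre and axle_a_groove below 0.004 m and z of ring_centre in the frame of axle_a_groove between -0.004 and 0.013 m) or (horizontal distance between fitted_ring and axle_a below 0.005 m and horizontal distance between ring_centre and axle_b_groove below 0.004 m and z of ring_centre in the frame of axle_b_groove between -0.004 and 0.013 m))), for 0.1 s.
At the end, for the whole second after the job is handed in: The ring in the gripped, squeezed pliers (over 0.13 rad, over 3 N) surrounds the axle without a ring, within 3 mm of its axis and 2.7 mm of the groove's mid height, level within 0.12 rad, at rest, pressing on an axle with under 3 N and on the gear drive with under 1 N (((horizontal distance between fitted_ring and axle_b below 0.005 m and horizontal distance between ring_centre and axle_a_groove below 0.003 m and z of ring_centre in the frame of axle_a_groove between -0.0027 and 0.0027 m) or (horizontal distance between fitted_ring and axle_a below 0.005 m and horizontal distance between ring_centre and axle_b_groove below 0.003 m and z of ring_centre in the frame of axle_b_groove between -0.0027 and 0.0027 m)) and value of joint jaws above 0.13 rad and angle between ring_centre's own z axis and vertical below 0.12 rad and linear speed of pliers below 0.02 m/s and contact force between the fingers and pliers above 3 N and contact force between pliers and axle_a below 3 N and contact force between pliers and axle_b below 3 N and contact force between pliers and gear_drive below 1 N); the arm keeps its last pose, push and grip.
It fails at once if the ring or pliers are forced against an axle or the gear drive (20 N) (contact force between pliers and axle_a above 20 N or contact force between pliers and axle_b above 20 N or contact force between pliers and gear_drive above 20 N).
It fails at once if the cup, timer or sauce pot is moved by more than 2 cm (distance of any of cup, kitchen_timer, sauce_pot from where it was at the start of the episode above 0.02 m).
It also fails if it takes over 38 s, if anything falls off the work surface, if the arm or the gripper's body presses on something with over 40 N, if the wrist force passes 120 N, or if a joint passes its speed limit or range.

ROBOT

A 6-joint arm with a two-finger parallel gripper is mounted at the origin on a cart in front of the work surface, level with it; the furniture and walls round the work are solid. World frame = base frame: x ahead of the robot, y to its left, z up, the work surface at z = 0. Lengths are in m, angles in rad, forces in N, time in s.
With the tool pointing down it reaches from about 0.4 to 0.825 m from the base axis. Payload 7 kg.
Tool frame: the origin (TCP) lies at the very end of the fingers, on their centre line; the grasp point (between the pads) lies robot.grip_point_offset behind it (robot.grip_point_offset is the distance from the TCP to the grasp point, in m); z points along the fingers, y is the line along which they close (so a half turn about z gives the same grasp; the last joint's range is limited). The gripper opens to 85 mm and grips with 20 to 120 N. Pads are 22 mm wide; open, the fingers measure 114 mm over their backs; the gripper's body (76 mm by 85 mm) begins 54 mm behind the grasp point. The pads swing forward as they close: fully open they stand 13 mm farther back than shut.
Start: joints at [-0.825, 0.359, 0.012, 0, -1.224, -0.288], TCP at [0.298, -0.605, 0.231] pointing down, gripper open.
Joint ranges: [-3.07, 3.07], [-1.43, 2.12], [-1.02, 1.25], [-3.03, 1.67], [-3.05, -0], [-3.03, 3.03]. Speed limits (rad/s): [2.39, 2.39, 3.01, 3.14, 3.14, 3.14].

INTERFACE

Orientations are given as a unit quaternion [w, x, y, z].
In Python, from bench import robot gives the robot as it stands.
- The arm moves only by the tool drive_tool, never from a script. Its argument "series" is a list of rows, each an object of numbers: "rx", "ry", "rz": the turn, a rotation vector about the tool's x, y, z in degrees; "dx", "dy", "dz": the shift along the tool's x, y, z in m; "fingers": the closure, from -1 (fully open) to 1 (shut). In form: [{"rx": .., "ry": .., "rz": .., "dx": .., "dy": .., "dz": .., "fingers": ..}, ...]. A call has 1 to 8 rows; each row is the pose to reach, as a shift and turn from the pose commanded when the call began, along the tool's axes at that moment; what a row does not reach only later rows make up. A row lasts 1/10 s, in which the tool goes at most 50 mm and 8.59 degrees, less where a joint would pass 70% of its speed; a pose out of reach is approached as far as the arm can. A call with a gripper value outside its range is refused whole. The fingers move at their own pace and stop on an object; "squeeze" is the grip in N (left out, the last holds). Time passes only in rows, so rows that repeat a pose let the fingers close. It gives the time, the measured TCP pose, the force, the opening and the grip force at its end, in the units of the state.
- robot.get_obs(): the state, without advancing time (a new reading comes with each control period).
- robot.snapshot(name): name is "scene" or "top" or "wrist"; returns the picture (400x640x3 uint8, blue, green, red); there is no depth.
- robot.get_calibration(name): a dict with "K" (3x3 intrinsics, pixels), "R" (3x3) and "t" (3): a world point X has camera coordinates R X + t. Camera axes: x right, y down, z forward; pixel columns grow to the right and rows downward; lengths in m; the calibration is good to about 2 mm. A picture is of the moment at which its call begins: read the wrist's pose just before it. get_calibration takes no time and is no camera call; for the wrist camera it gives the pose at the moment of the call.
- robot.finish_job(): hands the job in; it is judged then, once.
The state is a dict: "t": time; "joint_positions": joint angles; "joint_velocities": joint speeds; "joint_torque": joint torques, N m; "eef_pos": TCP position; "orientation": TCP orientation; "wrist_force": force on the tool from outside, world axes, zero at the start; "torque": the same for the moment, N m; "width": opening from 0.0 (shut) to 1.0 (fully open); "grip_force": force on a finger pad.
Only numpy, scipy, OpenCV 4.12 (cv2) and the standard library are available. Lean on these libraries where they do the work, as an engineer would, in place of code of your own. Each camera call takes 0.05 s, during which the arm holds its last target. There are 200 camera calls.

## Working session

There is one attempt and no reset: what is moved stays moved. The work goes in short steps, Python scripts to look and compute and a tool call to move; the robot and the scene stay as the last step left them, time stands still between calls to the robot, and variables do not carry over. Pictures are saved under pics/ and viewed, at most 10 in all, crops included, and the job is handed in when it is done.

Besides the shell and the picture viewer there is one more tool, called after "Request:" as name([rows], argument=value, ...), one row to a line, values as JSON. drive_tool: Moves the arm, as the interface text tells. Its arguments: {"type":"object","properties":{"series":{"type":"array"},"squeeze":{"type":"number"}},"required":["series"]}

```bash
mkdir -p pics; ls
python3 - <<'E'
from bench import robot
import cv2,numpy as np
o=robot.get_obs(); print({k:np.round(v,4) for k,v in o.items()}, robot.grip_point_offset)
for n in("scene","top"):
    c=robot.get_calibration(n); print(n,c)
    cv2.imwrite(f"pics/{n}0.png",robot.snapshot(n))
E
```

```text
pics
{'t': np.float64(0.0), 'joint_positions': array([-8.2490e-01,  3.5940e-01,  1.1000e-02, -4.0000e-04, -1.2241e+00,
       -2.8810e-01]), 'joint_velocities': array([-0.    ,  0.0012,  0.0005,  0.0001,  0.0003, -0.0009]), 'joint_torque': array([ 1.00000e-04, -5.83323e+01,  2.93421e+01,  6.93660e+00,
       -6.10000e-03,  0.00000e+00]), 'eef_pos': array([ 0.2981, -0.6051,  0.2304]), 'orientation': array([-3.000e-04, -2.268e-01,  9.739e-01,  8.000e-04]), 'wrist_force': array([ 0.3775, -0.3813, -0.2797]), 'torque': array([-0.0138, -0.008 , -0.0499]), 'grip_force': np.float64(0.0), 'width': np.float64(1.0009)} 0.0187
scene {'K': array([[402.0872061 ,   0.        , 316.00455305],
       [  0.        , 402.0872061 , 199.6122249 ],
       [  0.        ,   0.        ,   1.        ]]), 'R': array([[ 0.79259898, -0.60959889,  0.01326855],
       [-0.40155728, -0.53823209, -0.74098446],
       [ 0.45884487,  0.58197544, -0.67139108]]), 't': array([-0.47713391,  0.26926351,  0.6922017 ])}
top {'K': array([[520.39422296,   0.        , 317.62533249],
       [  0.        , 520.39422296, 198.07220298],
       [  0.        ,   0.        ,   1.        ]]), 'R': array([[-0.01380418, -0.99990406, -0.00114951],
       [-0.97778297,  0.01373925, -0.20916906],
       [ 0.20916479, -0.00176343, -0.97787882]]), 't': array([-0.02559456,  0.56511229,  1.08868331])}
```

View pics/top0.png

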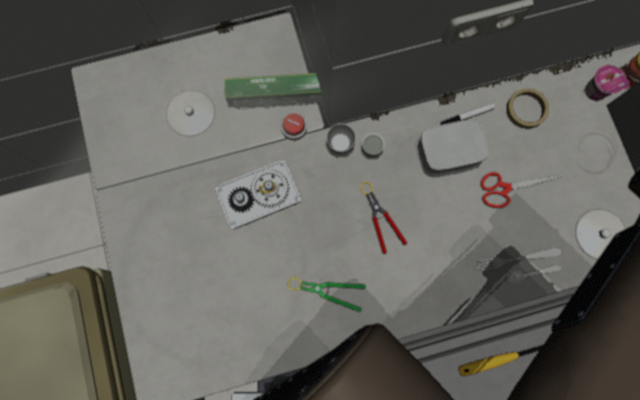

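View pics/scene0.png

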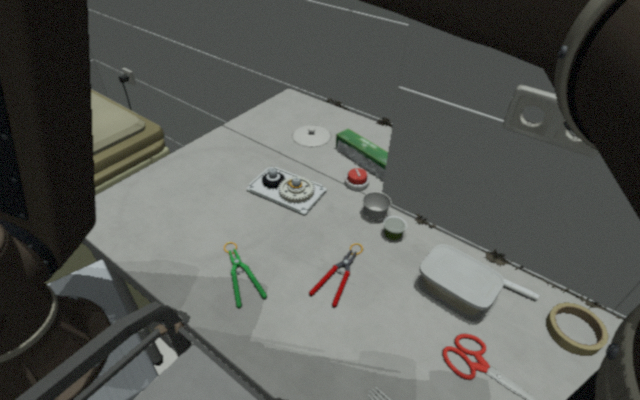

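The top view shows the red pliers with the ring at (366,187), the pivot near (376,208) and handle ends at (383,250) and (404,242). The gear drive is at (258,194), black gear (240,199), cream gear (270,186). The cream axle looks gold, which I'll check in an enlarged crop.

```bash
cat > h.py <<'E'
import cv2,numpy as np
from bench import robot
def ray(c,uv,z):
    d=c["R"].T@np.linalg.solve(c["K"],[uv[0],uv[1],1.]); o=-c["R"].T@c["t"]
    return o+d*(z-o[2])/d[2]
def proj(c,X):
    p=c["K"]@(c["R"]@np.asarray(X,float)+c["t"]); return p[:2]/p[2]
def tri(c1,u1,c2,u2):
    A=[];b=[]
    for c,u in((c1,u1),(c2,u2)):
        d=c["R"].T@np.linalg.solve(c["K"],[u[0],u[1],1.]); d/=np.linalg.norm(d); o=-c["R"].T@c["t"]
        P=np.eye(3)-np.outer(d,d); A.append(P); b.append(P@o)
    X=np.linalg.lstsq(np.vstack(A),np.hstack(b),rcond=None)[0]; return X
def red(im):
    h=cv2.cvtColor(im,cv2.COLOR_BGR2HSV)
    return (cv2.inRange(h,(0,120,50),(8,255,255))|cv2.inRange(h,(172,120,50),(180,255,255)))
E
python3 - <<'E'
from h import *
im=cv2.imread("pics/top0.png");s=cv2.imread("pics/scene0.png")
c=robot.get_calibration("top");cs=robot.get_calibration("scene")
for n,uv,z in(("ring",(366,187),.002),("pivot",(376,208),.01),("h1",(383,250),.007),("h2",(404,242),.007),("black",(240,199),.03),("cream",(270,186),.03),("cup",(341,139),.02),("timer",(293,124),.02),("pot",(373,145),.02),("green",(320,290),.01)):
    print(n,ray(c,uv,z).round(3))
m=red(im); n,l,st,ce=cv2.connectedComponentsWithStats(m)
for i in range(1,n):
    if st[i,4]>20: print(st[i],ce[i])
a=cv2.resize(im[150:240,210:320],(660,540),interpolation=2)
b=cv2.resize(s[155:225,240:335],(665,490),interpolation=2)
cv2.imwrite("pics/crop1.png",cv2.resize(np.hstack([a[:490],b]),(800,296)))
E
```

```text
ring [ 0.602 -0.147  0.002]
pivot [ 0.55  -0.167  0.01 ]
h1 [ 0.454 -0.18   0.007]
h2 [ 0.471 -0.228  0.007]
black [0.571 0.142 0.03 ]
cream [0.601 0.075 0.03 ]
cup [ 0.714 -0.09   0.02 ]
timer [0.753 0.022 0.02 ]
pot [ 0.698 -0.165  0.02 ]
green [ 0.367 -0.036  0.01 ]
[630  59  10  18  84] [634.33333333  68.0952381 ]
[605  73   9   7  26] [609.42307692  76.15384615]
[284 115  20  19 242] [293.78512397 124.46280992]
[481 172  31  36 418] [496.26076555 190.06698565]
[384 212  23  32 146] [394.63013699 227.7260274 ]
[373 217  13  36 139] [379.05035971 234.43165468]
```

View pics/crop1.png

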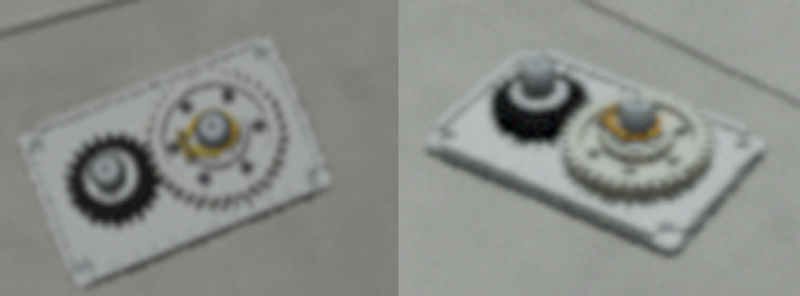

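The crop shows the gold ring on the cream gear's axle. The black gear's axle, at about (0.571, 0.142), is bare and is the target. The pliers point along a yaw of about 22°, so the tool's y is already nearly along theirs. I'll move over the pliers and look with the wrist camera.

Request:
drive_tool([
  {"dx":-0.36,"dy":0.285,"dz":0},
  {"dx":-0.36,"dy":0.285,"dz":0},
  {"dx":-0.36,"dy":0.285,"dz":0},
  {"dx":-0.36,"dy":0.285,"dz":0},
  {"dx":-0.36,"dy":0.285,"dz":0},
  {"dx":-0.36,"dy":0.285,"dz":0},
  {"dx":-0.36,"dy":0.285,"dz":0},
  {"dx":-0.36,"dy":0.285,"dz":0},
])

```text
validation failed for argument at $.se...
```

Request:
drive_tool([
  {"dx":-0.035,"dy":0.028,"dz":0},
  {"dx":-0.04,"dy":0.032,"dz":0},
  {"dx":-0.04,"dy":0.032,"dz":0},
])

```text
validation failed for argument at $.se...
```

Run:
```python
from h import *
o=robot.get_obs(); print(o["t"],o["eef_pos"],o["orientation"])
c=robot.get_calibration("wrist"); print(c, -c["R"].T@c["t"])
cv2.imwrite("pics/w1.png",robot.snapshot("wrist"))
np.savez("w1.npz",**c)
```

```text
0.1 [ 0.29813607 -0.60512778  0.23047084] [-2.40995578e-04 -2.26865210e-01  9.73925887e-01  6.95802831e-04]
{'K': array([[338.91592819,   0.        , 325.01872119],
       [  0.        , 338.91592819, 200.86970599],
       [  0.        ,   0.        ,   1.        ]]), 'R': array([[-0.4407042 ,  0.89765184,  0.00099397],
       [ 0.85925171,  0.42153064,  0.2898248 ],
       [ 0.25974278,  0.12858108, -0.9570792 ]]), 't': array([ 0.67423766, -0.03814494,  0.3790128 ])} [ 0.23146963 -0.63788529  0.37313045]
```

View pics/w1.png

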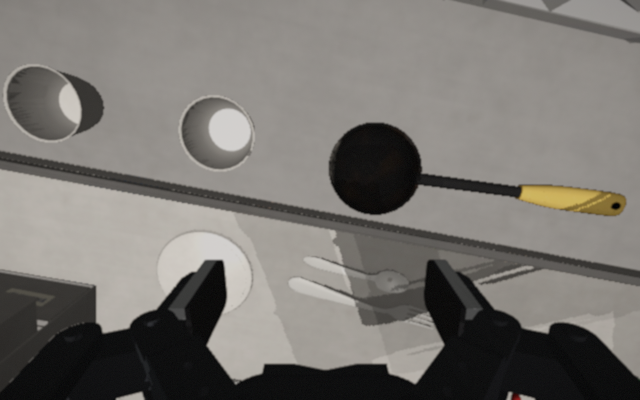

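Both moves were refused, probably because every key is required in each row. The picture still shows the start area: a pan at (375,165) and the open fingers at the bottom, with the camera looking along -x of the tool.

Request:
drive_tool([
  {"rx":0,"ry":0,"rz":0,"dx":-0.36,"dy":0.285,"dz":0,"fingers":-1},
  {"rx":0,"ry":0,"rz":0,"dx":-0.36,"dy":0.285,"dz":0,"fingers":-1},
  {"rx":0,"ry":0,"rz":0,"dx":-0.36,"dy":0.285,"dz":0,"fingers":-1},
  {"rx":0,"ry":0,"rz":0,"dx":-0.36,"dy":0.285,"dz":0,"fingers":-1},
  {"rx":0,"ry":0,"rz":0,"dx":-0.36,"dy":0.285,"dz":0,"fingers":-1},
  {"rx":0,"ry":0,"rz":0,"dx":-0.36,"dy":0.285,"dz":0,"fingers":-1},
  {"rx":0,"ry":0,"rz":0,"dx":-0.36,"dy":0.285,"dz":0,"fingers":-1},
  {"rx":0,"ry":0,"rz":0,"dx":-0.36,"dy":0.285,"dz":0,"fingers":-1},
])

```text
t: 0.95
eef_pos: [0.4703, -0.2422, 0.2314]
orientation: [0.0, -0.227, 0.974, -0.0]
wrist_force: [0.2, -0.4, 0.1]
width: 0.999
grip_force: 0.0
```

Request:
drive_tool([
  {"rx":0,"ry":0,"rz":0,"dx":0,"dy":0.02,"dz":0,"fingers":-1},
  {"rx":0,"ry":0,"rz":0,"dx":0,"dy":0.02,"dz":0,"fingers":-1},
  {"rx":0,"ry":0,"rz":0,"dx":0,"dy":0.02,"dz":0,"fingers":-1},
])

```text
t: 1.25
eef_pos: [0.4611, -0.2258, 0.2314]
orientation: [0.0, -0.228, 0.974, -0.0]
wrist_force: [0.3, 0.3, 0.4]
width: 1.003
grip_force: 0.0
```

Run:
```python
from h import *
o=robot.get_obs(); print(o["t"],o["eef_pos"],o["orientation"])
c=robot.get_calibration("wrist")
im=robot.snapshot("wrist");cv2.imwrite("pics/w2.png",im)
np.savez("w2.npz",**c)
m=red(im); n,l,st,ce=cv2.connectedComponentsWithStats(m)
for i in range(1,n):
    if st[i,4]>100: print(st[i],ce[i])
```

```text
1.25 [ 0.46114585 -0.22576906  0.23143281] [ 1.13299563e-04 -2.27626554e-01  9.73748497e-01 -5.56461687e-05]
[  63  145   71   74 2093] [ 96.92021022 180.65981844]
[316 169  15  75 621] [322.99033816 206.48470209]
[346 172  25  73 630] [357.68412698 208.48571429]
```

View pics/w2.png

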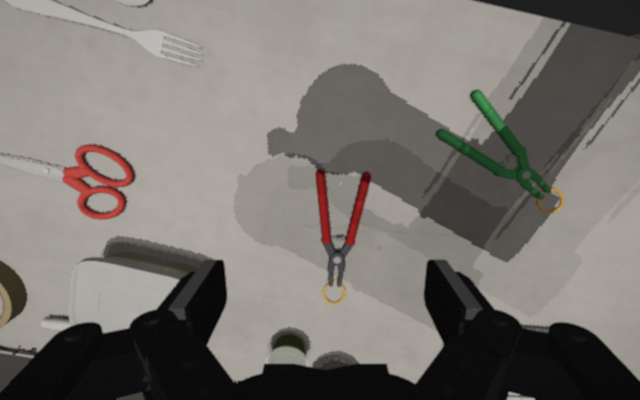

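The wrist view shows the pliers' red sleeves from (321,172)/(366,176) down to (328,242)/(350,244), the pivot at (337,262) and the ring at (334,292), so they are well inside the view. I'll measure from here.

```bash
cat >> h.py <<'E'
def gold(im):
    return cv2.inRange(cv2.cvtColor(im,cv2.COLOR_BGR2HSV),(14,90,90),(32,255,255))
E
python3 - <<'E'
from h import *
c=dict(np.load("w2.npz"));im=cv2.imread("pics/w2.png")
g=gold(im); n,l,st,ce=cv2.connectedComponentsWithStats(g)
g[:, :300]=0;g[:,370:]=0;g[:250]=0
p=cv2.findNonZero(g); (u,v),(w,h),a=cv2.fitEllipse(cv2.convexHull(p)); print("ring ell",u,v,w,h,a,len(p))
R=ray(c,(u,v),.0016); print("ring",R)
m=red(im);n,l,st,ce=cv2.connectedComponentsWithStats(m)
L=[]
for x0 in(316,346):
    i=[i for i in range(1,n) if st[i,0]==x0][0]
    pts=np.array([ray(c,(q[1],q[0]),.0105)[:2] for q in np.argwhere(l==i)])
    mu=pts.mean(0);U,S,V=np.linalg.svd(pts-mu,full_matrices=False);d=V[0]*np.sign(V[0,0])
    s=(pts-mu)@d; print("sleeve",mu,np.degrees(np.arctan2(d[1],d[0])),s.min(),s.max()); L.append((mu,d,s))
mid=(L[0][0]+L[1][0])/2; f=R[:2]-mid; print("mid",mid,"yaw",np.degrees(np.arctan2(f[1],f[0])),np.linalg.norm(f), "yaw bisect",np.degrees(np.arctan2(*(L[0][1]+L[1][1])[::-1])))
f/=np.linalg.norm(f); G=R[:2]-.112*f; print("grip from ring",G)
q=np.array([.974,0,0]);x=np.array([-(1-2*.2276**2),-2*.2276*.97375]);y=np.array([x[1],-x[0]])
e=robot.get_obs()["eef_pos"][:2]; print("dx,dy",(G-e)@x,(G-e)@y,"tool yaw",np.degrees(np.arctan2(-x[1],-x[0])))
top=robot.get_calibration("top"); print("top check ring",proj(top,R),"grip",proj(top,[*G,.01]))
E
```

```text
ring ell 333.5351257324219 291.563232421875 22.413509368896484 25.630033493041992 3.6731040477752686 141
ring [ 0.59731763 -0.14683297  0.0016    ]
sleeve [ 0.50070984 -0.20881327] 31.395956802634068 -0.04359452608010552 0.04453153556521036
sleeve [ 0.4855628  -0.17278285] 14.29163175716747 -0.04336774094258464 0.04424378830457817
mid [ 0.49313632 -0.19079806] yaw 22.880014532587737 0.11307817917079124 yaw bisect 22.84379427990077
grip from ring [ 0.49412967 -0.19037886]
dx,dy -0.04553342370353964 0.017613524206743957 tool yaw 26.311519379622837
top check ring [366.12144099 188.93472566] grip [387.12308241 232.06711563]
```

The measurements agree: the sleeve midpoint to the ring is 113 mm (should be 112), the bisector yaw of 22.84° matches the axis at 22.88°, and the top view confirms them. Now I'll turn the tool by 3.4° and go down.

Request:
drive_tool([
  {"rx":0,"ry":0,"rz":3.4,"dx":-0.0455,"dy":0.0176,"dz":0.04,"fingers":-1},
  {"rx":0,"ry":0,"rz":3.4,"dx":-0.0455,"dy":0.0176,"dz":0.08,"fingers":-1},
  {"rx":0,"ry":0,"rz":3.4,"dx":-0.0455,"dy":0.0176,"dz":0.12,"fingers":-1},
  {"rx":0,"ry":0,"rz":3.4,"dx":-0.0455,"dy":0.0176,"dz":0.16,"fingers":-1},
  {"rx":0,"ry":0,"rz":3.4,"dx":-0.0455,"dy":0.0176,"dz":0.19,"fingers":-1},
  {"rx":0,"ry":0,"rz":3.4,"dx":-0.0455,"dy":0.0176,"dz":0.205,"fingers":-1},
  {"rx":0,"ry":0,"rz":3.4,"dx":-0.0455,"dy":0.0176,"dz":0.205,"fingers":-1},
  {"rx":0,"ry":0,"rz":3.4,"dx":-0.0455,"dy":0.0176,"dz":0.205,"fingers":-1},
])

```text
t: 2.1
eef_pos: [0.4943, -0.1912, 0.0264]
orientation: [-0.0, -0.197, 0.98, -0.0]
wrist_force: [-0.4, -0.3, 0.0]
width: 0.999
grip_force: 0.0
```

Request:
drive_tool([
  {"rx":0,"ry":0,"rz":0,"dx":0,"dy":0.001,"dz":0.012,"fingers":-1},
  {"rx":0,"ry":0,"rz":0,"dx":0,"dy":0.001,"dz":0.0225,"fingers":-1},
  {"rx":0,"ry":0,"rz":0,"dx":0,"dy":0.001,"dz":0.0225,"fingers":-1},
  {"rx":0,"ry":0,"rz":0,"dx":0,"dy":0.001,"dz":0.0225,"fingers":1},
  {"rx":0,"ry":0,"rz":0,"dx":0,"dy":0.001,"dz":0.0225,"fingers":1},
  {"rx":0,"ry":0,"rz":0,"dx":0,"dy":0.001,"dz":0.0225,"fingers":1},
  {"rx":0,"ry":0,"rz":0,"dx":0,"dy":0.001,"dz":0.0225,"fingers":1},
  {"rx":0,"ry":0,"rz":0,"dx":0,"dy":0.001,"dz":0.0225,"fingers":1},
], squeeze=27)

```text
t: 2.9
eef_pos: [0.495, -0.1897, 0.0053]
orientation: [0.001, -0.198, 0.98, -0.001]
wrist_force: [-1.4, -0.7, 10.6]
width: 0.347
grip_force: 26.5
```

Request:
drive_tool([
  {"rx":0,"ry":0,"rz":0,"dx":0,"dy":0,"dz":0,"fingers":1},
  {"rx":0,"ry":0,"rz":0,"dx":0,"dy":0,"dz":0,"fingers":1},
  {"rx":0,"ry":0,"rz":0,"dx":0,"dy":0,"dz":0,"fingers":1},
  {"rx":0,"ry":0,"rz":0,"dx":0,"dy":0,"dz":0,"fingers":1},
])

```text
t: 3.3
eef_pos: [0.495, -0.1898, 0.0053]
orientation: [0.001, -0.198, 0.98, -0.001]
wrist_force: [-1.5, -1.7, 10.8]
width: 0.351
grip_force: 26.4
```

Request:
drive_tool([
  {"rx":0,"ry":0,"rz":0,"dx":0,"dy":0,"dz":-0.01,"fingers":1},
  {"rx":0,"ry":0,"rz":0,"dx":0,"dy":0,"dz":-0.025,"fingers":1},
  {"rx":0,"ry":0,"rz":0,"dx":0,"dy":0,"dz":-0.05,"fingers":1},
  {"rx":0,"ry":0,"rz":0,"dx":0,"dy":0,"dz":-0.075,"fingers":1},
  {"rx":0,"ry":0,"rz":0,"dx":0,"dy":0,"dz":-0.09,"fingers":1},
  {"rx":0,"ry":0,"rz":0,"dx":0,"dy":0,"dz":-0.1,"fingers":1},
  {"rx":0,"ry":0,"rz":0,"dx":0,"dy":0,"dz":-0.1,"fingers":1},
  {"rx":0,"ry":0,"rz":0,"dx":0,"dy":0,"dz":-0.1,"fingers":1},
])

```text
t: 4.1
eef_pos: [0.4932, -0.1893, 0.1034]
orientation: [-0.0, -0.198, 0.98, 0.0]
wrist_force: [-0.5, -0.1, -1.5]
width: 0.345
grip_force: 27.7
```

Run:
```python
from h import *
o=robot.get_obs(); print(o["t"],o["eef_pos"],o["orientation"],o["wrist_force"],o["torque"])
c=robot.get_calibration("wrist")
im=robot.snapshot("wrist");cv2.imwrite("pics/w3.png",im)
np.savez("w3.npz",**c)
t=robot.snapshot("top");s=robot.snapshot("scene")
cv2.imwrite("pics/t3.png",t);cv2.imwrite("pics/s3.png",s)
a=im[150:400,180:480]; a=cv2.resize(a,(600,500))
u,v=(int(x) for x in proj(robot.get_calibration("scene"),[.55,-.16,.1])); b=cv2.resize(s[v-62:v+63,u-25:u+25],(200,500),interpolation=2)
cv2.imwrite("pics/c3.png",np.hstack([a,b]))
```

```text
4.1 [ 0.49324323 -0.1892632   0.10342804] [-1.91088332e-04 -1.97784143e-01  9.80245558e-01  2.07245565e-04] [-0.50994156 -0.07337677 -1.51920733] [ 0.01622911  0.12083026 -0.02246688]
```

View pics/c3.png

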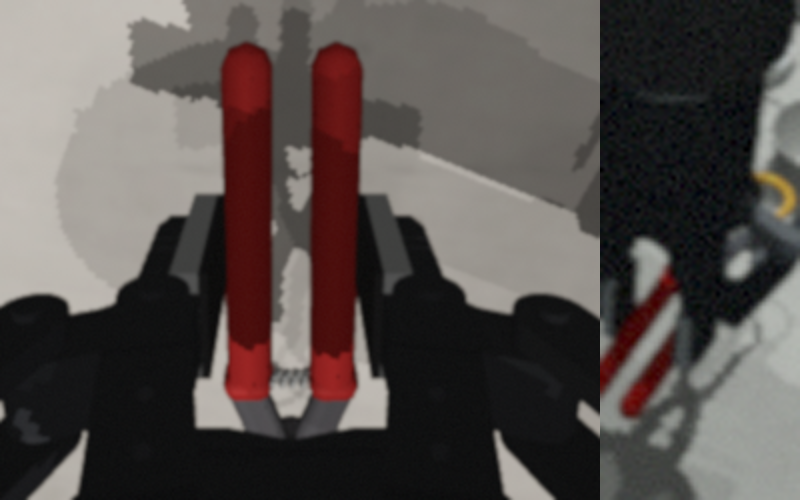

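The pliers are held squeezed: handles parallel, at columns 245 and 337 of the crop, and centred between the pads. In the scene view (right) the ring is just visible at (775,195). Next I'll check whether both fixed cameras see the ring, and measure its height (about 0.098 if the pliers are level) and the axles.

```bash
cat >> h.py <<'E'
def blobs(im,P,c,r=25):
    u,v=proj(c,P); g=gold(im); n,l,st,ce=cv2.connectedComponentsWithStats(g)
    return [(ce[i].round(2),st[i].tolist()) for i in range(1,n) if st[i,4]>5 and np.hypot(*(ce[i]-[u,v]))<r],(u,v)
E
python3 - <<'E'
from h import *
T,S=robot.get_calibration("top"),robot.get_calibration("scene")
t,s=cv2.imread("pics/t3.png"),cv2.imread("pics/s3.png")
for P in([.5966,-.1458,.098],[.601,.075,.037]):
    print(P,blobs(t,P,T),blobs(s,P,S))
E
```

```text
[0.5966, -0.1458, 0.098] ([], (np.float64(369.68971994717697), np.float64(179.109667740328))) ([(array([364.39, 215.  ]), [358, 211, 11, 11, 51])], (np.float64(358.37361523006257), np.float64(217.14574500103257)))
[0.601, 0.075, 0.037] ([], (np.float64(269.5091740434956), np.float64(185.1541643615734))) ([(array([293.65, 184.85]), [288, 181, 14, 7, 34])], (np.float64(297.2561950407563), np.float64(183.37174215614849)))
```

Run:
```python
from h import *
c=dict(np.load("w3.npz")); o=robot.get_obs(); e=o["eef_pos"]
# ring pos relative to tool measured in w2 frame -> after lift
mid=(np.array([.571,.142])+np.array([.601,.075]))/2
up=.23-e[2]
C={**c}; C["t"]=c["t"]-c["R"]@np.array([0,0,up])   # camera raised
for uv in((325,80),(325,110)):
    P=ray(C,uv,.03); d=mid-P[:2]
    x=np.array([-.9218,-.3877]);y=np.array([-.3877,.9218])
    print(uv,"world shift",d,"tcp",e[:2]+d,"dx,dy",d@x,d@y, "up",up)
# sleeve ends in w3 at z of sleeve top (if level: underside .0981, top .1116)
im=cv2.imread("pics/w3.png");m=red(im);n,l,st,ce=cv2.connectedComponentsWithStats(m)
for i in range(1,n):
    if st[i,4]>500:
        b=st[i]; print(b)
        for uv in((b[0]+b[2]/2,b[1]),(b[0]+b[2]/2,b[1]+b[3])):
            P=ray(c,uv,.1095)[:2]-e[:2]; print("  fwd,left rel tcp",-P@x,P@y)
```

```text
(325, 80) world shift [0.17669506 0.33286243] tcp [0.66969796 0.14354806] dx,dy -0.2919282698487225 0.23832791842940898 up 0.12720746046247322
(325, 110) world shift [0.15115524 0.32215834] tcp [0.64415814 0.13284396] dx,dy -0.2642356862128936 0.23836267193130975 up 0.12720746046247322
[ 291  171   25  179 3999]
  fwd,left rel tcp -0.04548529312141473 -0.008716018227705137
  fwd,left rel tcp 0.042998152814702095 -0.010453108106650672
[ 335  172   26  179 3973]
  fwd,left rel tcp -0.04504503787223309 0.009542330611252923
  fwd,left rel tcp 0.043610572709121775 0.011173857337721586
```

Request:
drive_tool([
  {"rx":0,"ry":0,"rz":0,"dx":0,"dy":0,"dz":-0.05,"fingers":1},
  {"rx":0,"ry":0,"rz":0,"dx":-0.035,"dy":0.03,"dz":-0.09,"fingers":1},
  {"rx":0,"ry":0,"rz":0,"dx":-0.07,"dy":0.06,"dz":-0.12,"fingers":1},
  {"rx":0,"ry":0,"rz":0,"dx":-0.1,"dy":0.09,"dz":-0.127,"fingers":1},
  {"rx":0,"ry":0,"rz":0,"dx":-0.135,"dy":0.12,"dz":-0.127,"fingers":1},
  {"rx":0,"ry":0,"rz":0,"dx":-0.17,"dy":0.15,"dz":-0.127,"fingers":1},
  {"rx":0,"ry":0,"rz":0,"dx":-0.2,"dy":0.18,"dz":-0.127,"fingers":1},
  {"rx":0,"ry":0,"rz":0,"dx":-0.235,"dy":0.21,"dz":-0.127,"fingers":1},
])

```text
t: 5.05
eef_pos: [0.6287, 0.0971, 0.2298]
orientation: [-0.001, -0.198, 0.98, -0.0]
wrist_force: [0.4, -0.4, -1.1]
width: 0.348
grip_force: 27.7
```

Request:
drive_tool([
  {"rx":0,"ry":0,"rz":0,"dx":-0.025,"dy":0.022,"dz":0,"fingers":1},
  {"rx":0,"ry":0,"rz":0,"dx":-0.035,"dy":0.028,"dz":0,"fingers":1},
  {"rx":0,"ry":0,"rz":0,"dx":-0.035,"dy":0.028,"dz":0,"fingers":1},
  {"rx":0,"ry":0,"rz":0,"dx":-0.035,"dy":0.028,"dz":0,"fingers":1},
])

```text
t: 5.45
eef_pos: [0.6497, 0.1342, 0.2297]
orientation: [-0.001, -0.198, 0.98, -0.0]
wrist_force: [0.1, -0.0, -2.1]
width: 0.344
grip_force: 27.7
```

Run:
```python
from h import *
o=robot.get_obs(); print(o["t"],o["eef_pos"],o["orientation"],o["grip_force"])
c=robot.get_calibration("wrist")
im=robot.snapshot("wrist");cv2.imwrite("pics/w4.png",im)
np.savez("w4.npz",**c)
```

```text
5.45 [0.64966081 0.13417935 0.22970727] [-1.00696554e-03 -1.97895588e-01  9.80222563e-01 -2.22209019e-04] 27.685674726963043
```

View pics/w4.png

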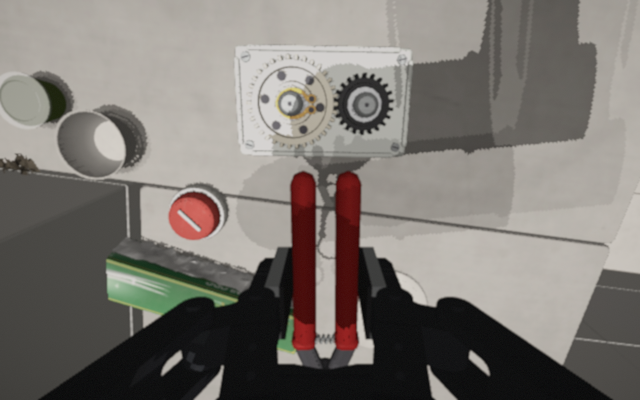

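The wrist view shows the whole drive: the black gear at (363,104) with its bare axle at about (366,102), and the cream gear at (290,102) with the gold ring. I'll measure the axis from the gear outline, the plate rectangle and the spacing.

Run:
```python
from h import *
c=dict(np.load("w4.npz"));im=cv2.imread("pics/w4.png");g=cv2.cvtColor(im,cv2.COLOR_BGR2GRAY)
def big(m,box):
    x0,y0,x1,y1=box;k=np.zeros_like(m);k[y0:y1,x0:x1]=m[y0:y1,x0:x1]
    cs=cv2.findContours(k,cv2.RETR_EXTERNAL,cv2.CHAIN_APPROX_NONE)[0];return max(cs,key=cv2.contourArea)
b=big((g<60).astype(np.uint8)*255,(328,64,400,140))
def circ(ct,z):
    w=np.array([ray(c,p,z)[:2] for p in cv2.convexHull(ct)[:,0].astype(float)])
    (x,y),r=cv2.minEnclosingCircle(w.astype(np.float32));
    (ex,ey),ax,_=cv2.fitEllipse((w*1000).astype(np.float32)); return np.array([x,y]),r,np.array([ex,ey])/1000,ax
print("black gear",circ(b,.028),cv2.minEnclosingCircle(b))
for th in(150,165,180,195):
  m=(g>th).astype(np.uint8)*255
  p=big(m,(225,35,422,166))
  w=np.array([ray(c,q,.0165)[:2] for q in p[:,0].astype(float)])
  (cx,cy),sz,a=cv2.minAreaRect((w*1000).astype(np.float32)); B=cv2.boxPoints(((cx,cy),sz,a))
  i=0 if np.linalg.norm(B[1]-B[0])>np.linalg.norm(B[2]-B[1]) else 1
  d=B[i+1]-B[i];d/=np.linalg.norm(d);d*=np.sign(d[1])
  print("plate",th,cx,cy,sz,"yaxis",np.degrees(np.arctan2(d[1],d[0])),"black axle",np.array([cx,cy])+40*d,"cream",np.array([cx,cy])-30*d)
gm=gold(im)[80:130,265:325];q=cv2.findNonZero(gm);print("gold",len(q),q[:,0].min(0)+[265,80],q[:,0].max(0)+[265,80])
for u in(np.array([.5745,.144]),):
  for z in(.028,.037,.053): print(z,proj(c,[*u,z]))
a=im[75:135,335:395];cv2.imwrite("pics/c4.png",cv2.resize(a,(600,600),interpolation=2))
np.savetxt("g.txt",g[85:122:2,345:388:2],fmt="%d");print(open("g.txt").read())
```

```text
black gear (array([0.57164741, 0.14140323]), 0.028466956689953804, array([0.57166663, 0.14153673]), (55.69019317626953, 56.2119140625)) ((363.28570556640625, 103.42857360839844), 30.042591094970703)
plate 150 587.9171752929688 101.35372161865234 (125.82648468017578, 199.98931884765625) yaxis 112.74603 black axle [572.45128727 138.24283218] cream [599.51659107  73.68688965]
plate 165 589.412841796875 97.78630828857422 (125.82648468017578, 192.2528076171875) yaxis 112.746025 black axle [573.94696045 134.67541885] cream [601.01225281  70.11947632]
plate 180 586.7997436523438 93.95233917236328 (117.97032928466797, 202.8420867919922) yaxis 120.14123 black axle [566.71441841 128.54395294] cream [601.86373711  68.00862885]
plate 195 585.6708374023438 102.88441467285156 (105.32279968261719, 173.31521606445312) yaxis 112.74687 black axle [570.20441055 139.77329636] cream [597.27065754  75.21775246]
gold 268 [277  88] [315 118]
0.028 [363.93233956 107.97268551]
0.037 [364.96273811 108.21313284]
0.053 [366.93675595 108.67377726]
84 78 49 48 46 44 47 47 47 50 56 50 45 46 46 44 45 45 78 58 35 84

[... 687 characters left out ...]
43 44 43
45 110 173 156 81 78 96 135 140 138 93 73 126 138 136 108 89 155 96 42 42 46
45 120 174 163 98 77 91 131 141 139 129 125 138 138 136 97 100 163 88 43 44 45
43 89 170 157 108 76 83 111 136 138 136 136 137 137 122 84 133 158 73 43 42 43
43 56 148 166 138 87 75 85 115 132 134 134 132 121 89 90 157 127 46 43 42 75
39 43 110 171 169 124 81 72 81 101 116 114 103 83 78 132 155 75 42 44 45 129
41 45 65 151 168 157 125 84 72 74 78 76 77 102 142 160 117 45 43 43 42 80
45 37 44 75 147 172 169 152 123 123 120 122 148 162 161 114 51 42 44 46 74 53
46 40 38 44 65 133 166 169 169 171 174 169 167 154 91 47 41 41 44 97 162 156
46 45 43 39 42 51 79 113 133 154 142 128 96 67 42 43 43 43 40 114 171 174
```

Run:
```python
from h import *
c=dict(np.load("w4.npz"));im=cv2.imread("pics/w4.png");g=cv2.cvtColor(im,cv2.COLOR_BGR2GRAY)
def ell(m,z,n):
    cs=cv2.findContours(m,cv2.RETR_EXTERNAL,cv2.CHAIN_APPROX_NONE)[0]
    k=max(cs,key=cv2.contourArea);w=np.array([ray(c,p,z)[:2]*1000 for p in cv2.convexHull(k)[:,0].astype(float)],np.float32)
    e=cv2.fitEllipse(w);print(n,e[0],e[1])
box=np.zeros_like(g);cv2.circle(box,(364,104),21,255,-1)
ell(cv2.inRange(g,100,255)&box,.0335,"washer/hub")
box[:]=0;cv2.circle(box,(366,104),9,255,-1)
ell(cv2.inRange(g,120,255)&box,.053,"axle end")
print("hole",ray(c,(366.4,103.8),.053))
# same for fitted axle ring
gm=gold(im);gm[:80]=0;gm[130:]=0;gm[:,:265]=0;gm[:,325:]=0
q=cv2.findNonZero(gm);w=np.array([ray(c,p,.037)[:2]*1000 for p in q[:,0].astype(float)],np.float32)
print("gold",cv2.minEnclosingCircle(w))
e=robot.get_obs();P=np.array([.5717,.1415]);x=np.array([-.9218,-.3877]);y=np.array([-.3877,.9218])
```

```text
washer/hub (571.4476318359375, 141.95465087890625) (32.94636154174805, 33.09160614013672)
axle end (571.362548828125, 142.0170440673828) (14.331368446350098, 14.462313652038574)
hole [0.57081466 0.14176229 0.053     ]
gold ((595.6981811523438, 81.95530700683594), 18.698081970214844)
```

The washer fits as 33.0 mm and the axle end as 14.4 mm (33 and 15 given), so the axle is at (0.5714, 0.1419). Now I'll measure how the pliers sit in the hand, for yaw, side offset and pitch, from the sleeves' outer edges.

Run:
```python
from h import *
from scipy.spatial.transform import Rotation as Ro
c=dict(np.load("w4.npz"));im=cv2.imread("pics/w4.png");o=robot.get_obs();e=o["eef_pos"]
q=o["orientation"];Rt=Ro.from_quat([*q[1:],q[0]]).as_matrix();print(Rt.round(4))
m=red(im);m[:,:270]=0;m[:,380:]=0
rows=np.arange(195,325,5);h=-.0053+.0135  # sleeve top above tcp if seated as grasped
D=[]
for r in rows:
    k=np.flatnonzero(m[r]); 
    if len(k)<10: continue
    a,b=(Rt.T@(ray(c,(u,r),e[2]+h)-e) for u in(k.min()-.5,k.max()+.5)); D.append([-(a[0]+b[0])/2,(a[1]+b[1])/2,b[1]-a[1]])
D=np.array(D)*1000;f=np.polyfit(D[:,0],D[:,1],1);w=np.polyfit(D[:,0],D[:,2],1)
print("fwd range",D[0,0],D[-1,0],"lateral at 0",f[1],"yaw rel tool deg (toward +y)",np.degrees(f[0]),"width at 0",w[1],"slope",w[0])
cam=Rt.T@(-c["R"].T@c["t"]-e);print("cam in tool",cam)
```

```text
[[-9.219e-01 -3.875e-01 -1.200e-03]
 [-3.875e-01  9.219e-01 -5.000e-04]
 [ 1.300e-03 -0.000e+00 -1.000e+00]]
fwd range -36.03487293150869 23.95724925799905 lateral at 0 0.364055835770863 yaw rel tool deg (toward +y) -0.5217721185979372 width at 0 28.519885721493914 slope 0.01195894572034015
cam in tool [ 0.07402182  0.00058052 -0.14219452]
```

Request:
drive_tool([
  {"rx":0,"ry":0,"rz":0,"dx":0.035,"dy":0.008,"dz":0,"fingers":1},
  {"rx":0,"ry":0,"rz":0,"dx":0.075,"dy":0.016,"dz":0,"fingers":1},
  {"rx":0,"ry":0,"rz":0,"dx":0.115,"dy":0.024,"dz":0,"fingers":1},
  {"rx":0,"ry":0,"rz":0,"dx":0.15,"dy":0.032,"dz":0.02,"fingers":1},
  {"rx":0,"ry":0,"rz":0,"dx":0.1812,"dy":0.0378,"dz":0.06,"fingers":1},
  {"rx":0,"ry":0,"rz":0,"dx":0.1812,"dy":0.0378,"dz":0.1,"fingers":1},
  {"rx":0,"ry":0,"rz":0,"dx":0.1812,"dy":0.0378,"dz":0.13,"fingers":1},
  {"rx":0,"ry":0,"rz":0,"dx":0.1812,"dy":0.0378,"dz":0.14,"fingers":1},
])

```text
t: 6.3
eef_pos: [0.4664, 0.0972, 0.0889]
orientation: [-0.002, -0.197, 0.98, -0.0]
wrist_force: [-0.7, -0.2, -1.1]
width: 0.341
grip_force: 27.7
```

Request:
drive_tool([
  {"rx":0,"ry":0,"rz":0,"dx":0,"dy":0,"dz":0,"fingers":1},
  {"rx":0,"ry":0,"rz":0,"dx":0,"dy":0,"dz":0,"fingers":1},
  {"rx":0,"ry":0,"rz":0,"dx":0,"dy":0,"dz":0,"fingers":1},
])

```text
t: 6.6
eef_pos: [0.4697, 0.0997, 0.0923]
orientation: [0.001, -0.198, 0.98, 0.0]
wrist_force: [-0.2, -0.3, -2.1]
width: 0.348
grip_force: 27.6
```

Run:
```python
from h import *
o=robot.get_obs(); print(o["t"],o["eef_pos"],o["orientation"],o["grip_force"])
t=robot.snapshot("top");s=robot.snapshot("scene");w=robot.snapshot("wrist")
for n,i in zip("tsw",(t,s,w)):cv2.imwrite(f"pics/{n}5.png",i)
T,S=robot.get_calibration("top"),robot.get_calibration("scene")
P=[.5714,.1419,.08]
print(blobs(t,P,T),blobs(s,P,S))
out=[]
for im,c in((t,T),(s,S)):
    u,v=(int(k) for k in proj(c,[.575,.125,.05])); out.append(cv2.resize(im[v-35:v+35,u-35:u+35],(400,400),interpolation=2)); print(u-35,v-35)
cv2.imwrite("pics/c5.png",np.hstack(out))
```

```text
6.6 [0.46969419 0.09968109 0.09233238] [ 1.28887468e-03 -1.97825438e-01  9.80236325e-01  4.27596282e-04] 27.641423642635345
([], (np.float64(236.8011230142335), np.float64(194.2135028055326))) ([(array([272.82, 156.62]), [266, 154, 14, 9, 34])], (np.float64(271.15124797609866), np.float64(160.4198914647823)))
211 160
241 137
```

View pics/c5.png

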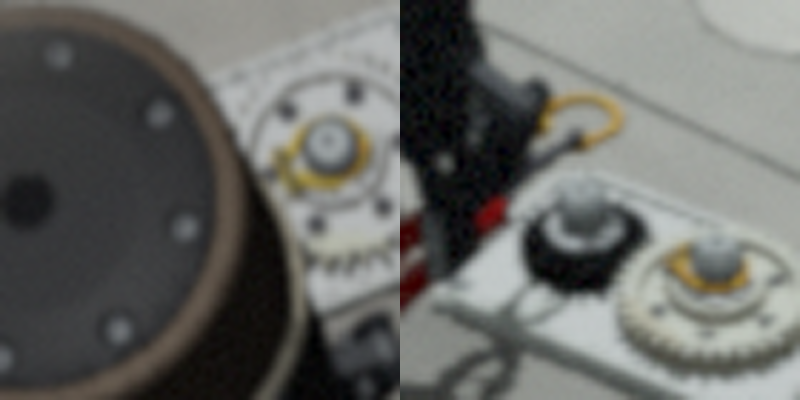

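The top view is blocked by the wrist. The scene view shows the spread ring at crop (583,118), above the bare axle end at (578,185). I'll compare both with where they should project.

```bash
cat >> h.py <<'E'
F=np.array([.9219,.3875]);Y=np.array([-.3875,.9219])
def scene_ring(s,S,box):
    "spread-ring outline centre: ellipse through gold pixels (subpixel by 4x upsampling)"
    x0,y0,x1,y1=box; k=cv2.resize(s[y0:y1,x0:x1],None,fx=4,fy=4,interpolation=cv2.INTER_CUBIC)
    h=cv2.cvtColor(k,cv2.COLOR_BGR2HSV);m=cv2.inRange(h,(12,80,80),(34,255,255))
    e=cv2.fitEllipse(cv2.convexHull(cv2.findNonZero(m))); return np.array(e[0])/4+[x0-.375,y0-.375],np.array(e[1])/4,e[2]
E
python3 - <<'E'
from h import *
S=robot.get_calibration("scene");s=cv2.imread("pics/s5.png");s0=cv2.imread("pics/scene0.png")
print("ring meas",scene_ring(s,S,(262,150,285,166)))
e=np.array([.46969,.09968]);xy=e+.112*F-.0003*Y
for z in(.084,.0886,.093,.098): print(z,"ring pred",proj(S,[*xy,z]))
th=np.linspace(0,6.28,60)
pts=np.array([proj(S,[xy[0]+.017*np.cos(a),xy[1]+.017*np.sin(a),.0886]) for a in th],np.float32);print("pred ellipse",cv2.fitEllipse(pts))
A=np.array([.5714,.1419])
print("axle end pred",proj(S,[*A,.053]),"48mm",proj(S,[*A,.048]),"cream ring pred",proj(S,[*(A-.07*Y),.037]),"cream end",proj(S,[*(A-.07*Y),.053]))
g=cv2.cvtColor(s0,cv2.COLOR_BGR2GRAY);print(g[164:186,262:284])
print("gear hull:",end="")
m=(g<60).astype(np.uint8);m[:168]=0;m[192:]=0;m[:,:255]=0;m[:,285:]=0
k=cv2.findNonZero(m);print(cv2.fitEllipse(cv2.convexHull(k)))
pts=np.array([proj(S,[A[0]+.029*np.cos(a),A[1]+.029*np.sin(a),.0235]) for a in th],np.float32);print("pred",cv2.fitEllipse(pts))
E
```

```text
ring meas (array([271.90272903, 157.61570072]), array([ 9.42399883, 14.71018982]), 87.20588684082031)
0.084 ring pred [271.42205983 158.67833382]
0.0886 ring pred [271.30645859 157.14891803]
0.093 ring pred [271.19519878 155.67693978]
0.098 ring pred [271.06794666 153.99338169]
pred ellipse ((271.2979736328125, 157.20223999023438), (8.262151718139648, 14.043850898742676), 86.69051361083984)
axle end pred [271.81935598 169.16264075] 48mm [271.94043408 170.74704852] cream ring pred [295.87383433 183.26159942] cream end [295.73976588 178.19878955]
[[156 154 155 157 156 156 156 153 155 154 155 156 157 154 155 154 155 153
  151 153 153 150]
 [155 155 156 156 157 155 155 153 153 151 152 155 153 155 155 156 153 152
  151 149 153 151]
 [156 156 154 156 156 156 156 159 155 155 157 155 154 159 158 157 155 154
  153 153 150 151]
 [157 154 154 155 158 162 165 165 165 166 166 158 157 165 168 166 163 158
  154 155 154 151]
 [155 156 157 159 165 168 163 161 159 159 157 153 147 145 155 165 167 166
  163 159 155 154]
 [158 156 161 170 171 162 151 151 153 151 146 145 149 142 135 145 155 163
  168 166 
[... 1016 characters left out ...]
31  50  76 115]
 [ 91  36  17  18  25  25  28  38  52  65  71  68  57  47  36  33  21  24
   44  83 125 156]
 [106  45  27  19  16  21  23  21  21  29  25  26  20  20  13  25  20  43
   80 113 150 171]
 [127  64   9  10  14  11  16  19  30  25  27  27  24  22   5  20  26  68
  121 150 168 169]
 [145  86  34   8   5  15  15  16  21  20  24  12  19  16  21  13  48  91
  134 165 172 162]
 [162 122  68  26  10  14   9  17  10  14  16  15  20  13   2  30  77 128
  158 172 172 154]]
gear hull:((272.7347717285156, 179.5823211669922), (15.517057418823242, 20.664201736450195), 83.53894805908203)
pred ((272.50006103515625, 178.5120391845703), (14.399534225463867, 22.96575164794922), 86.21727752685547)
```

The ring lies within about 0.5 px of its predicted place, sharing the axle's small image bias, so the pliers sit level and z is about 0.0886. It needs a shift of about 2 mm back. I'll go down to just above the axle end and check.

Request:
drive_tool([
  {"rx":0,"ry":0,"rz":0,"dx":0.002,"dy":0,"dz":0,"fingers":1},
  {"rx":0,"ry":0,"rz":0,"dx":0.002,"dy":0,"dz":0.01,"fingers":1},
  {"rx":0,"ry":0,"rz":0,"dx":0.002,"dy":0,"dz":0.018,"fingers":1},
  {"rx":0,"ry":0,"rz":0,"dx":0.002,"dy":0,"dz":0.024,"fingers":1},
  {"rx":0,"ry":0,"rz":0,"dx":0.002,"dy":0,"dz":0.026,"fingers":1},
  {"rx":0,"ry":0,"rz":0,"dx":0.002,"dy":0,"dz":0.026,"fingers":1},
  {"rx":0,"ry":0,"rz":0,"dx":0.002,"dy":0,"dz":0.026,"fingers":1},
  {"rx":0,"ry":0,"rz":0,"dx":0.002,"dy":0,"dz":0.026,"fingers":1},
])

```text
t: 7.55
eef_pos: [0.4669, 0.0986, 0.065]
orientation: [0.0, -0.198, 0.98, 0.0]
wrist_force: [-0.2, -0.8, -0.9]
width: 0.343
grip_force: 27.7
```

Run:
```python
from h import *
o=robot.get_obs(); print(o["t"],o["eef_pos"],o["orientation"])
s=robot.snapshot("scene");cv2.imwrite("pics/s6.png",s);S=robot.get_calibration("scene")
e=o["eef_pos"];xy=e[:2]+.112*F-.0003*Y;print("ring est",xy,e[2]-.0037,"err fwd,lat mm",(np.array([.5714,.1419])-xy)@F*1e3,(np.array([.5714,.1419])-xy)@Y*1e3)
print("pred",proj(S,[*xy,e[2]-.0037]),"meas",scene_ring(s,S,(260,156,287,174)))
```

```text
7.55 [0.46691434 0.09859159 0.06500841] [ 1.90602185e-04 -1.97966676e-01  9.80208732e-01  3.90717833e-05]
ring est [0.57028339 0.14171502] 0.061308414686596265 err fwd,lat mm 1.101080592660964 -0.2621472831130455
pred [271.2766877  166.70699666] meas (array([271.98437595, 167.6923933 ]), array([ 9.86385536, 13.66918755]), 73.63452911376953)
```

Request:
drive_tool([
  {"rx":0,"ry":0,"rz":0,"dx":-0.001,"dy":0,"dz":0,"fingers":1},
  {"rx":0,"ry":0,"rz":0,"dx":-0.001,"dy":0,"dz":0.004,"fingers":1},
  {"rx":0,"ry":0,"rz":0,"dx":-0.001,"dy":0,"dz":0.007,"fingers":1},
  {"rx":0,"ry":0,"rz":0,"dx":-0.001,"dy":0,"dz":0.009,"fingers":1},
  {"rx":0,"ry":0,"rz":0,"dx":-0.001,"dy":0,"dz":0.01,"fingers":1},
  {"rx":0,"ry":0,"rz":0,"dx":-0.001,"dy":0,"dz":0.01,"fingers":1},
])

```text
t: 8.2
eef_pos: [0.4675, 0.0988, 0.0545]
orientation: [-0.0, -0.198, 0.98, -0.0]
wrist_force: [0.6, -0.3, -1.6]
width: 0.347
grip_force: 27.7
```

Run:
```python
from h import *
o=robot.get_obs(); print(o["t"],o["eef_pos"],o["wrist_force"],o["torque"])
s=robot.snapshot("scene");cv2.imwrite("pics/s7.png",s);S=robot.get_calibration("scene")
e=o["eef_pos"];xy=e[:2]+.112*F-.0003*Y;A=np.array([.5714,.1419])
print("ring est",xy,e[2]-.0037,"err fwd,lat mm",(A-xy)@F*1e3,(A-xy)@Y*1e3)
print("pred",proj(S,[*xy,e[2]-.0037]),"meas",scene_ring(s,S,(260,158,287,180)))
cv2.imwrite("pics/c7.png",cv2.resize(s[150:200,245:305],(720,600),interpolation=2))
```

```text
8.2 [0.46748168 0.09875759 0.05454324] [ 0.55521539 -0.29298956 -1.63218909] [-0.04734714  0.03571237 -0.00245874]
ring est [0.57085073 0.14188102] 0.05084323599423967 err fwd,lat mm 0.5137300554690473 -0.19534145992265353
pred [271.69014238 169.93212666] meas (array([272.79376125, 170.55049038]), array([ 9.68607998, 13.3292799 ]), 91.96429443359375)
```

View pics/c7.png

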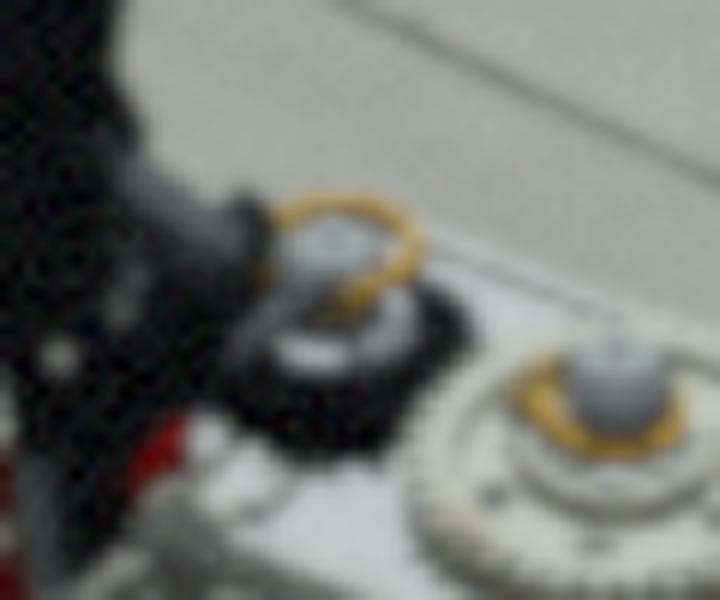

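The scene crop shows the ring around the axle end: ring about (270–425, 190–315), axle end about (335,240), with no contact force. I'll nudge 0.5 mm sideways and go down in small steps, watching the force.

Request:
drive_tool([
  {"rx":0,"ry":0,"rz":0,"dx":0,"dy":0.0005,"dz":0.001,"fingers":1},
  {"rx":0,"ry":0,"rz":0,"dx":0,"dy":0.0005,"dz":0.003,"fingers":1},
  {"rx":0,"ry":0,"rz":0,"dx":0,"dy":0.0005,"dz":0.005,"fingers":1},
  {"rx":0,"ry":0,"rz":0,"dx":0,"dy":0.0005,"dz":0.005,"fingers":1},
  {"rx":0,"ry":0,"rz":0,"dx":0,"dy":0.0005,"dz":0.005,"fingers":1},
])

```text
t: 8.75
eef_pos: [0.4673, 0.0992, 0.0497]
orientation: [-0.0, -0.198, 0.98, -0.0]
wrist_force: [0.1, -0.3, -1.2]
width: 0.351
grip_force: 27.7
```

Request:
drive_tool([
  {"rx":0,"ry":0,"rz":0,"dx":0,"dy":0,"dz":0.002,"fingers":1},
  {"rx":0,"ry":0,"rz":0,"dx":0,"dy":0,"dz":0.004,"fingers":1},
  {"rx":0,"ry":0,"rz":0,"dx":0,"dy":0,"dz":0.005,"fingers":1},
  {"rx":0,"ry":0,"rz":0,"dx":0,"dy":0,"dz":0.005,"fingers":1},
  {"rx":0,"ry":0,"rz":0,"dx":0,"dy":0,"dz":0.005,"fingers":1},
])

```text
t: 9.25
eef_pos: [0.4675, 0.0994, 0.0448]
orientation: [0.0, -0.198, 0.98, 0.0]
wrist_force: [-0.4, 0.3, -1.4]
width: 0.347
grip_force: 27.6
```

Request:
drive_tool([
  {"rx":0,"ry":0,"rz":0,"dx":0,"dy":0,"dz":0.002,"fingers":1},
  {"rx":0,"ry":0,"rz":0,"dx":0,"dy":0,"dz":0.004,"fingers":1},
  {"rx":0,"ry":0,"rz":0,"dx":0,"dy":0,"dz":0.004,"fingers":1},
  {"rx":0,"ry":0,"rz":0,"dx":0,"dy":0,"dz":0.004,"fingers":1},
])

```text
t: 9.65
eef_pos: [0.4674, 0.0993, 0.0407]
orientation: [-0.0, -0.198, 0.98, -0.0]
wrist_force: [-0.0, 0.3, -1.3]
width: 0.343
grip_force: 27.7
```

Run:
```python
from h import *
o=robot.get_obs(); print(o["t"],o["eef_pos"],o["wrist_force"],o["torque"])
s=robot.snapshot("scene");cv2.imwrite("pics/s8.png",s)
o=robot.get_obs(); print(o["t"],o["eef_pos"],o["wrist_force"],o["torque"])
cv2.imwrite("pics/c8.png",cv2.resize(s[150:200,245:305],(720,600),interpolation=2))
```

```text
9.65 [0.46740524 0.09930756 0.04073236] [-0.0485827   0.3217375  -1.25966454] [-0.04795734  0.04531397 -0.02022122]
9.7 [0.4674391  0.09934023 0.04077644] [-0.37053122 -0.34971167 -2.36331883] [-0.05779505  0.0803284   0.00300482]
```

Request:
drive_tool([
  {"rx":0,"ry":0,"rz":0,"dx":0,"dy":0,"dz":0.001,"fingers":1},
  {"rx":0,"ry":0,"rz":0,"dx":0,"dy":0,"dz":0.001,"fingers":1},
  {"rx":0,"ry":0,"rz":0,"dx":0,"dy":0,"dz":0.001,"fingers":1},
])

```text
t: 10.0
eef_pos: [0.4675, 0.0994, 0.0399]
orientation: [0.0, -0.198, 0.98, 0.0]
wrist_force: [-0.7, 0.5, -0.9]
width: 0.345
grip_force: 27.7
```

Run:
```python
from h import *
for i in range(3):
    o=robot.get_obs(); print(o["t"],o["eef_pos"],o["wrist_force"],o["torque"]); robot.snapshot("scene")
```

```text
10.0 [0.4675188  0.09936902 0.03985335] [-0.65333099  0.50440037 -0.87436522] [ 0.03707282 -0.00116996 -0.01808097]
10.05 [0.46751771 0.09935771 0.03985036] [ 0.12113071  0.07735509 -0.56030453] [ 0.06730259 -0.05912733 -0.02861427]
10.1 [0.46749729 0.09934961 0.03985165] [ 0.02490697 -0.04401415 -1.14499301] [ 0.06465934 -0.02936201 -0.06260035]
```

The moment changed slightly, which may be first contact with the washer. One more millimetre will confirm it.

Request:
drive_tool([
  {"rx":0,"ry":0,"rz":0,"dx":0,"dy":0,"dz":0.001,"fingers":1},
  {"rx":0,"ry":0,"rz":0,"dx":0,"dy":0,"dz":0.001,"fingers":1},
])

```text
t: 10.35
eef_pos: [0.4675, 0.0994, 0.0388]
orientation: [0.0, -0.198, 0.98, 0.0]
wrist_force: [-0.3, -1.0, -0.4]
width: 0.346
grip_force: 27.8
```

Run:
```python
from h import *
for i in range(4):
    o=robot.get_obs(); print(o["t"],o["eef_pos"],o["wrist_force"],o["torque"]); robot.snapshot("scene")
```

```text
10.35 [0.46748202 0.09935949 0.03877558] [-0.2613212  -0.99328497 -0.38806035] [-0.0383143  -0.01988368 -0.02964247]
10.4 [0.46748728 0.09935635 0.0388265 ] [ 0.42770837 -1.04504873 -0.99588741] [0.02025355 0.09940096 0.03129698]
10.45 [0.46747994 0.09935552 0.03882883] [ 0.79227873 -0.80444101  0.2879226 ] [0.06994861 0.01809421 0.00194198]
10.5 [0.46744874 0.09932959 0.03882413] [-0.51406243 -0.61098795 -1.01043526] [0.02960281 0.00522789 0.03420384]
```

Request:
drive_tool([
  {"rx":0,"ry":0,"rz":0,"dx":0,"dy":0,"dz":0.0007,"fingers":1},
  {"rx":0,"ry":0,"rz":0,"dx":0,"dy":0,"dz":0.0007,"fingers":1},
])

```text
t: 10.75
eef_pos: [0.4674, 0.0993, 0.0381]
orientation: [0.0, -0.198, 0.98, 0.0]
wrist_force: [-0.7, 0.3, 0.8]
width: 0.343
grip_force: 27.9
```

Run:
```python
from h import *
L=[]
for i in range(5):
    o=robot.get_obs(); L.append([*o["eef_pos"],*o["wrist_force"],*o["torque"]]); robot.snapshot("scene")
print(np.mean(L,0).round(4),np.std(L,0).round(3))
```

```text
[ 0.4674  0.0993  0.0381 -0.5713 -0.1936  0.5842  0.0045  0.0825  0.0052] [0.    0.    0.    0.186 0.292 0.136 0.024 0.011 0.031]
```

The upward force has risen about 2 N above the free value, so the ring has just touched the washer, first contact near TCP z ≈ 0.039. That agrees with geometry, which puts mid-groove at TCP ≈ 0.0407–0.041. I'll raise to there.

Request:
drive_tool([
  {"rx":0,"ry":0,"rz":0,"dx":0,"dy":0,"dz":-0.0015,"fingers":1},
  {"rx":0,"ry":0,"rz":0,"dx":0,"dy":0,"dz":-0.0028,"fingers":1},
  {"rx":0,"ry":0,"rz":0,"dx":0,"dy":0,"dz":-0.0028,"fingers":1},
  {"rx":0,"ry":0,"rz":0,"dx":0,"dy":0,"dz":-0.0028,"fingers":1},
  {"rx":0,"ry":0,"rz":0,"dx":0,"dy":0,"dz":-0.0028,"fingers":1},
])

```text
t: 11.5
eef_pos: [0.4673, 0.0992, 0.0408]
orientation: [-0.0, -0.198, 0.98, -0.0]
wrist_force: [-0.2, 0.0, -1.5]
width: 0.345
grip_force: 27.7
```

Run:
```python
from h import *
L=[]
for i in range(6):
    o=robot.get_obs(); L.append([*o["eef_pos"],*o["wrist_force"],*o["torque"]]); s=robot.snapshot("scene")
print(o["t"],np.mean(L,0).round(4),np.std(L,0).round(3))
cv2.imwrite("pics/c9.png",cv2.resize(s[150:200,245:305],(720,600),interpolation=2))
S=robot.get_calibration("scene");e=o["eef_pos"];xy=e[:2]+.112*F-.0003*Y
print("ring pred",proj(S,[*xy,e[2]-.0037]),"axle pred",proj(S,[.5714,.1419,.037]),"meas",scene_ring(s,S,(260,162,287,184)))
```

```text
11.75 [ 0.4673  0.0993  0.0408  0.0432  0.035  -1.1929 -0.0189  0.0469  0.017 ] [0.    0.    0.    0.235 0.398 0.508 0.014 0.037 0.025]
ring pred [271.86367891 174.14524417] axle pred [272.20397876 174.19574997] meas (array([276.65994072, 175.72281837]), array([5.80495501, 9.62094212]), 42.928321838378906)
```

View pics/c9.png

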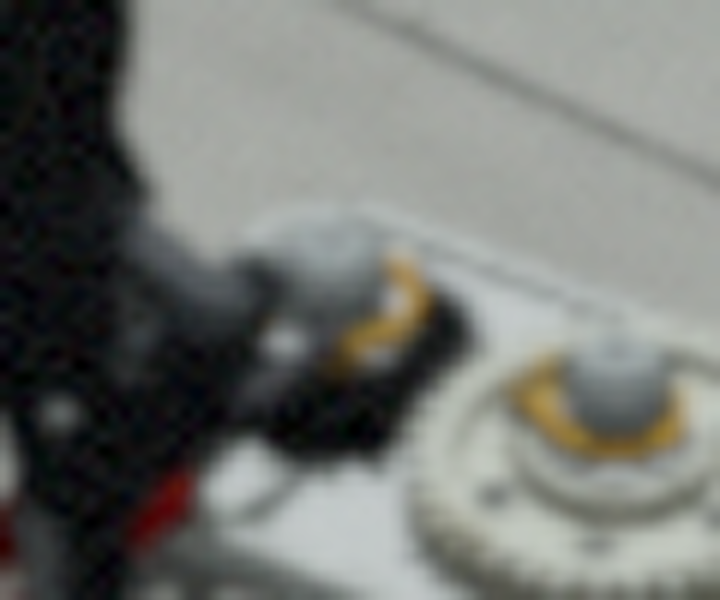

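The ring is in the groove around the axle and free, with the force back at its free value. In this view, though, the gap at right (axle edge 390, ring edge 428) looks about 1.5 mm too wide. I'll check centring by gentle sideways probing at full-diameter height, where the clearance is 2 mm.

Request:
drive_tool([
  {"rx":0,"ry":0,"rz":0,"dx":0,"dy":0,"dz":-0.004,"fingers":1},
  {"rx":0,"ry":0,"rz":0,"dx":0,"dy":0,"dz":-0.0065,"fingers":1},
  {"rx":0,"ry":0,"rz":0,"dx":0,"dy":0.001,"dz":-0.0065,"fingers":1},
  {"rx":0,"ry":0,"rz":0,"dx":0,"dy":0.002,"dz":-0.0065,"fingers":1},
  {"rx":0,"ry":0,"rz":0,"dx":0,"dy":0.002,"dz":-0.0065,"fingers":1},
  {"rx":0,"ry":0,"rz":0,"dx":0,"dy":0.002,"dz":-0.0065,"fingers":1},
])

```text
t: 12.4
eef_pos: [0.4663, 0.1008, 0.0473]
orientation: [-0.0, -0.198, 0.98, -0.0]
wrist_force: [-0.5, -2.6, -1.0]
width: 0.347
grip_force: 27.6
```

```bash
cat > p.py <<'E'
from h import *
L=[]
for i in range(5):
    o=robot.get_obs(); w=o["wrist_force"][:2]; L.append([*o["eef_pos"],w@F,w@Y,o["wrist_force"][2],*o["torque"]]); s=robot.snapshot("scene")
print(o["t"],"pos",np.mean(L,0)[:3].round(4),"F fwd,lat,z",np.mean(L,0)[3:6].round(2),"M",np.mean(L,0)[6:].round(3),"std",np.std(L,0)[[4,8]].round(3))
E
python3 p.py
```

```text
12.6 pos [0.4663 0.1008 0.0472] F fwd,lat,z [-1.6  -2.94 -0.92] M [-1.417  0.188 -0.351] std [0.632 0.039]
```

Request:
drive_tool([
  {"rx":0,"ry":0,"rz":0,"dx":0,"dy":-0.002,"dz":0,"fingers":1},
  {"rx":0,"ry":0,"rz":0,"dx":0,"dy":-0.004,"dz":0,"fingers":1},
  {"rx":0,"ry":0,"rz":0,"dx":0,"dy":-0.004,"dz":0,"fingers":1},
  {"rx":0,"ry":0,"rz":0,"dx":0,"dy":-0.004,"dz":0,"fingers":1},
])

```text
t: 13.05
eef_pos: [0.4686, 0.0979, 0.0475]
orientation: [0.0, -0.198, 0.98, 0.0]
wrist_force: [-1.8, 1.4, -1.9]
width: 0.346
grip_force: 27.5
```

```bash
python3 p.py
```

```text
13.25 pos [0.4685 0.0979 0.0475] F fwd,lat,z [-0.62  1.89 -1.57] M [0.475 0.514 0.182] std [0.482 0.031]
```

Sideways it is centred to about 0.2 mm, with nearly equal contacts at ±1.76 mm. Both contacts pushed the ring backward, so the ring is slightly too far forward. I'll probe along the pliers' axis too.

Request:
drive_tool([
  {"rx":0,"ry":0,"rz":0,"dx":0,"dy":0.0018,"dz":0,"fingers":1},
  {"rx":0,"ry":0,"rz":0,"dx":-0.0012,"dy":0.0018,"dz":0,"fingers":1},
  {"rx":0,"ry":0,"rz":0,"dx":-0.0012,"dy":0.0018,"dz":0,"fingers":1},
  {"rx":0,"ry":0,"rz":0,"dx":-0.0012,"dy":0.0018,"dz":0,"fingers":1},
])

```text
t: 13.7
eef_pos: [0.4681, 0.0992, 0.0472]
orientation: [-0.001, -0.198, 0.98, -0.0]
wrist_force: [-2.9, -1.5, -1.2]
width: 0.344
grip_force: 27.9
```

```bash
python3 p.py
```

```text
13.9 pos [0.4681 0.0992 0.0472] F fwd,lat,z [-3.25 -0.47 -1.1 ] M [-0.64   0.983 -0.079] std [0.223 0.038]
```

Request:
drive_tool([
  {"rx":0,"ry":0,"rz":0,"dx":0.002,"dy":0,"dz":0,"fingers":1},
  {"rx":0,"ry":0,"rz":0,"dx":0.0035,"dy":0,"dz":0,"fingers":1},
  {"rx":0,"ry":0,"rz":0,"dx":0.0035,"dy":0,"dz":0,"fingers":1},
  {"rx":0,"ry":0,"rz":0,"dx":0.0035,"dy":0,"dz":0,"fingers":1},
])

```text
t: 14.35
eef_pos: [0.4658, 0.0986, 0.0476]
orientation: [0.001, -0.198, 0.98, 0.0]
wrist_force: [-0.3, -0.5, -2.3]
width: 0.343
grip_force: 27.7
```

```bash
python3 p.py
```

```text
14.55 pos [0.4657 0.0985 0.0475] F fwd,lat,z [-0.2  -0.1  -1.41] M [ 0.001  0.046 -0.009] std [0.536 0.023]
```

Forward contact came at about +0.5 mm from the old position, while 1.8 mm behind it the ring is free. So the centre is about 1.6 mm behind the old position. I'll set that and go back down.

Request:
drive_tool([
  {"rx":0,"ry":0,"rz":0,"dx":-0.0002,"dy":0,"dz":0.002,"fingers":1},
  {"rx":0,"ry":0,"rz":0,"dx":-0.0002,"dy":0,"dz":0.0045,"fingers":1},
  {"rx":0,"ry":0,"rz":0,"dx":-0.0002,"dy":0,"dz":0.0066,"fingers":1},
  {"rx":0,"ry":0,"rz":0,"dx":-0.0002,"dy":0,"dz":0.0066,"fingers":1},
  {"rx":0,"ry":0,"rz":0,"dx":-0.0002,"dy":0,"dz":0.0066,"fingers":1},
  {"rx":0,"ry":0,"rz":0,"dx":-0.0002,"dy":0,"dz":0.0066,"fingers":1},
])

```text
t: 15.2
eef_pos: [0.4656, 0.0983, 0.0408]
orientation: [-0.0, -0.198, 0.98, -0.0]
wrist_force: [-0.2, 0.1, -1.0]
width: 0.346
grip_force: 27.7
```

```bash
python3 p.py
```

```text
15.4 pos [0.4656 0.0983 0.0409] F fwd,lat,z [-0.05 -0.01 -1.37] M [-0.013  0.091 -0.003] std [0.167 0.021]
```

The ring hovers free: no horizontal force, and the vertical force at its free value. By both washer touch and geometry it is within about 1 mm of mid-groove.

```bash
python3 -c "
from bench import robot
print(robot.finish_job())"
```

```text
the job is handed in; nothing more can be done
None
```

The job is handed in, with no verdict returned: the spread ring hovers level in the groove of the bare axle (black gear), the pliers are squeezed at about 27.7 N, and the arm felt no contact.

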